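# Authorise a price override at the till

## Robot

A 6-joint arm with a two-finger parallel gripper is mounted at the origin on a cart in front of the work surface, level with it; the furniture and walls round the work are solid. World frame = base frame: x ahead of the robot, y to its left, z up, the work surface at z = 0. Lengths are in m, angles in rad, forces in N, time in s.
With the tool pointing down it reaches from about 0.35 to 0.975 m from the base axis. Payload 4.9 kg.
Tool frame: the origin (TCP) lies at the very end of the fingers, on their centre line; the grasp point (between the pads) lies 19 mm behind it; z points along the fingers, y is the line along which they close (so a half turn about z gives the same grasp; the last joint's range is limited). The gripper opens to 85 mm and grips with 20 to 120 N. Pads are 22 mm wide; open, the fingers measure 114 mm over their backs; the gripper's body (76 mm by 85 mm) begins 54 mm behind the grasp point. The pads swing forward as they close: fully open they stand 13 mm farther back than shut.
Start: joints at [-1.235, 0.053, 1.613, -0, 1.476, -0.119], TCP at [0.275, -0.561, 0.231] pointing down, gripper open.
Joint ranges: [-3.01, 3.01], [-1.01, 2.22], [0.06, 2.58], [-1.02, 4.17], [0.09, 2.62], [-3.14, 3.14]. Speed limits (rad/s): [2.57, 2.57, 3.14, 3.14, 3.14, 3.14].

## Interface

Orientations are given as a rotation vector (axis times angle).
In Python, from station import ctrl gives the robot as it stands.
- The arm moves only by the shell command python3 -m crank 'ROWS' [OPENING] [FORCE]. ROWS is text: rows parted by semicolons, each of 4 numbers parted by spaces: the shift along the world's x, y, z in units of 0.5 m (1.0 is 0.5 m), then the turn about the world's z in units of 90 degrees (1.0 is 90 degrees). In form: x y z turn; .... A call has exactly 5 rows; each row shifts and turns the commanded pose from where the row before left it; what a row does not reach is not made up. A row lasts 1/12 s, in which the tool goes at most 41.7 mm and 7.16 degrees, less where a joint would pass 70% of its speed; a pose out of reach is approached as far as the arm can. A call with a number of a shift or a turn outside -1 to 1 is refused whole. A call with a gripper value outside its range is refused whole. OPENING is the opening in per cent of the stroke, from 0 (shut) to 100 (fully open), set as the call begins (- or left out, the last holds). The fingers move at their own pace and stop on an object; FORCE is the grip in N (left out, the last holds). Time passes only in rows, so rows that do not move let the fingers close, or fill a call up. It gives the time, the measured TCP pose, the force, the opening and the grip force at its end, in the units of the state.
- ctrl.get_obs(): the state, without advancing time (a new reading comes with each control period).
- ctrl.get_image(name): name is "scene" or "top"; returns (picture, depth): 480x640x3 uint8, red, green, blue; 480x640 float32, m along the optical axis (not along the pixel's ray), 0 where there is no reading.
- ctrl.get_calibration(name): a dict with "fx", "fy", "cx", "cy" (pixels), "extrinsics" (4x4, takes a point from world to camera coordinates). Camera axes: x right, y down, z forward; pixel columns grow to the right and rows downward; lengths in m; the calibration is good to about 2 mm. A picture is of the moment at which its call begins. get_calibration takes no time and is no camera call.
- ctrl.finish_job(): hands the job in; it is judged then, once.
The state is a dict: "t": time; "q": joint angles; "dq": joint speeds; "effort": joint torques, N m; "tool_pos": TCP position; "tool_rot": TCP orientation; "contact_force": force on the tool from outside, world axes, zero at the start; "wrist_torque": the same for the moment, N m; "opening": finger opening in m; "grip_force": force on a finger pad.
Only numpy, scipy, OpenCV 4.12 (cv2) and the standard library are available. Lean on these libraries where they do the work, as an engineer would, in place of code of your own. Each camera call takes 0.05 s, during which the arm holds its last target. There are 200 camera calls.

## Task

Authorise a price override for the tin: squeeze the trigger of the scanner lying in its cradle right in and let it spring back, then take the key with the round bow from the key stand, push it blade down fully home into the lock on top of the till console, working it past the sticky pins, turn it a quarter turn clockwise (seen from above) as far as it goes, and hold it turned. The lock is sprung and turns back if let go, so finish while still gripping the key with the lock turned. Leave the other two keys in the stand and the tin where it stands.

Things in the scene. Friction and masses are not known exactly. Their poses are not given: they have to be found in the camera images.
- scanner: Hand scanner lying on its side, fixed in a grey cradle. Origin: on the table under the middle of its black head; z up. Head: 60 mm (x) by 110 mm (y), z 23 to 67 mm, window at the +y end. The straight grip runs from the head towards -x, to x = -154 mm; it is 30 mm wide (y -35 to -5 mm), z 30 to 60 mm, with free space beneath and on both sides. The trigger is on its +y side next to the head.
- squeeze (a point): Fixed point of the scanner where grip and trigger are pinched: x = -64, y = -13, z = 45 mm in the scanner's frame (axes parallel to it), midway across grip and squeezed trigger, 34 mm from the head's side. Across y, grip plus trigger spans -35 to +18 mm (scanner frame) at rest, 53 mm; about 44 mm squeezed. The trigger is 18 mm high (z 36 to 54), 44 mm long along x.
- trigger (a joint): Scanner's trigger, rad: 0 at rest (let go), 0.30 at its stop (squeezed in, towards the scanner's -y). Its hinge is upright, at the head's end of the trigger, 30 mm from the squeeze point. Sprung: about 2 to 4 N there; springs back when let go.
- console: Grey till console fixed on the table, 130 mm (x) by 130 mm (y), 40 mm high, with a tilted black screen up to about 75 mm high along its +x side (about 50 mm and more beyond the lock) and flat black press-keys beside the lock. Origin: centre of its underside; z up.
- keyway (a point): Mouth of the lock: centre of the round brass lock face, 41 mm above the table; axes parallel to the console's. At rest the slot is long along y: 18 mm (y) by 7 mm (x), 27 mm deep, straight down. Two sprung sticky pins reach in from its long sides, 9 and 16 mm down; each yields to a push of some 5 to 15 N, easier when the key is wiggled a few degrees. The key fits either way round.
- lock_plug (a joint): Lock cylinder, rad: 0 at rest, grows clockwise seen from above, stop at 1.50 (a quarter turn). Return spring 0.02 N m at rest, about 0.09 N m at the stop. The key has about 0.12 rad of play in the slot, so it must turn up to 0.12 rad further than the lock.
- key_stand: Pale wooden block fixed on the table, 46 mm (x) by 160 mm (y) by 34 mm high, with three slots in a row along y, 55 mm apart, a key standing blade down in each. Origin: centre of its underside; z up.
- round_key: The key to use, in any of the three slots: flat ROUND bow, a disc 32 mm across, 10 mm thick. Origin: the shoulder where the blade starts, which rests on the stand's top (on the lock face when fully home); z up, x along its thickness, y along its width. Blade 16 (y) by 5 (x) mm, 24 mm long, tip rounded. Collar 24 x 12 mm, z 0 to 5; bow z 8 to 40 mm. About 40 g. All keys: black bow, steel blade.
- square_key: Another key, SQUARE bow 30 mm wide, 32 mm tall, 10 mm thick; origin and axes as for the round one. Stays in the stand
- tee_key: Another key, T-shaped bow with a 36 mm wide cross-bar on top, 10 mm thick; top 40 mm above its origin; origin and axes as for the round one. Stays in the stand
- tin: Round tin with a pale lid, 64 mm across, 64 mm high, standing in front of the scanner's window. Origin: centre of its underside. Must not be moved
Things that resemble listed ones, but are neither listed nor needed, are in the scene too. What is shaped like the round_key but orange or yellow is not meant.

How it is judged:
On the way, in this order (a step that is already met when the one before it is completed fails the run):
1. the scanner's trigger is squeezed in (value of joint trigger above 0.24 rad), for 0.1 s.
2. the trigger has sprung back (value of joint trigger below 0.04 rad), for 0.1 s.
3. the round key is fully home in the lock, in the fingers, before it is turned (z of round_key in the frame of keyway between -0.004 and 0.003 m and horizontal distance between round_key and keyway below 0.004 m and angle between round_key's own z axis and vertical below 0.12 rad and contact force between the fingers and round_key above 1 N and value of joint lock_plug below 0.5 rad), for 0.1 s.
At the end, for the whole second after the job is handed in: Round key fully home (within 3 mm in depth, 4 mm of the lock axis, upright within 0.12 rad), gripped (over 1 N), lock held turned over 1.3 rad; trigger back (under 0.04 rad); other keys within 15 mm and tin within 20 mm of where they stood (z of round_key in the frame of keyway between -0.004 and 0.003 m and horizontal distance between round_key and keyway below 0.004 m and angle between round_key's own z axis and vertical below 0.12 rad and contact force between the fingers and round_key above 1 N and value of joint lock_plug above 1.3 rad and velocity of joint lock_plug between -0.2 and 0.2 rad/s and value of joint trigger below 0.04 rad and distance of each of square_key, tee_key from where it was at the start of the episode below 0.015 m and distance of tin from where it was at the start of the episode below 0.02 m); the arm keeps its last pose, push and grip.
It fails at once if another key is taken from or knocked in the stand (moved over 15 mm) (distance of any of square_key, tee_key from where it was at the start of the episode above 0.015 m).
It fails at once if the tin is moved over 20 mm or tipped over (distance of tin from where it was at the start of the episode above 0.02 m or angle between tin's own z axis and vertical above 0.3 rad).
It also fails if it takes over 58 s, if anything falls off the work surface, if the arm or the gripper's body presses on something with over 40 N, if the wrist force passes 120 N, or if a joint passes its speed limit or range.

## Working session

There is one attempt and no reset: what is moved stays moved. The work goes in short steps, Python scripts to look and compute and a shell command to move; the robot and the scene stay as the last step left them, time stands still between calls to the robot, and variables do not carry over. Pictures are saved under pics/ and viewed, at most 10 in all, crops included, and the job is handed in when it is done.

```bash
ls; mkdir -p pics; cat > h.py <<'E'
import numpy as np, cv2
from station import ctrl
def grab(n):
    im,d=ctrl.get_image(n); np.savez(f'pics/{n}.npz',im=im,d=d); return im,d
def load(n):
    f=np.load(f'pics/{n}.npz'); return f['im'],f['d']
def w(n,u,v,d):
    c=ctrl.get_calibration(n); p=np.array([(u-c['cx'])/c['fx']*d,(v-c['cy'])/c['fy']*d,d,1]); return (np.linalg.inv(c['extrinsics'])@p)[:3]
def cloud(n,d):
    v,u=np.mgrid[:480,:640]; c=ctrl.get_calibration(n)
    P=np.stack([(u-c['cx'])/c['fx']*d,(v-c['cy'])/c['fy']*d,d,np.ones_like(d)],-1)
    return (P@np.linalg.inv(c['extrinsics']).T)[...,:3]
E
python3 - <<'E'
from h import *
for n in('scene','top'):
    im,d=grab(n); cv2.imwrite(f'pics/{n}.png',im[...,::-1]); c=ctrl.get_calibration(n); print(n,c['fx'],np.linalg.inv(c['extrinsics']).round(3))
o=ctrl.get_obs(); print(o)
E
```

```text
pics
scene 546.865447812192 [[-0.632 -0.287  0.72  -0.24 ]
 [-0.775  0.261 -0.575  0.762]
 [-0.023 -0.921 -0.388  0.472]
 [ 0.     0.     0.     1.   ]]
top 502.4361750946542 [[ 0.015 -0.997  0.077  0.404]
 [-1.    -0.016 -0.014  0.17 ]
 [ 0.015 -0.077 -0.997  0.991]
 [ 0.     0.     0.     1.   ]]
{'t': 0.1, 'q': array([-1.23500334e+00,  5.33225659e-02,  1.61414427e+00,  4.04463493e-05,
        1.47600137e+00, -1.19005755e-01]), 'dq': array([-2.25776119e-03, -1.08913336e-03, -1.26758303e-03,  1.44472660e-03,
        6.39878562e-05, -6.25473167e-04]), 'effort': array([-2.69697175e-04, -3.94908035e+01, -3.71361887e+01, -2.25852345e-04,
        3.90049769e-03, -8.69150767e-06]), 'tool_pos': array([ 0.27437331, -0.56093486,  0.23017371]), 'tool_rot': array([-3.05889602e+00, -7.07827880e-01,  2.55692014e-04]), 'contact_force': array([-0.03423491,  0.66752274,  0.30809905]), 'wrist_torque': array([ 0.01410009, -0.00263705, -0.04792739]), 'grip_force': 0.0, 'opening': 0.08523326624850772}
```

View pics/top.png

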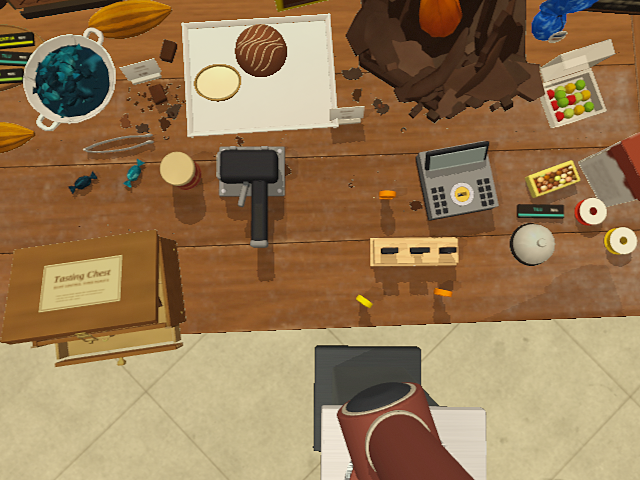

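View pics/scene.png

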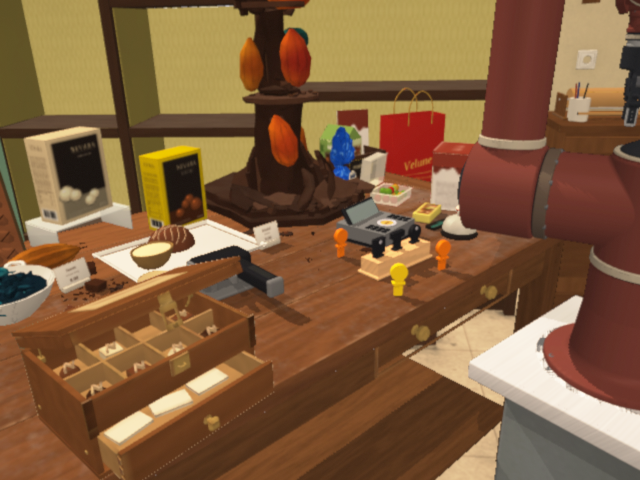

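Top: scanner head (249,165), grip end (260,243), trigger (243,193), tin (178,168), console lock (462,194), stand (415,251). Candidates for the key: the black keys in the stand at scene (378,246), (396,236), (414,234). The orange or yellow decoys at scene (341,240), (443,252) and (399,277) are not meant. Next is a close crop.

```bash
python3 - <<'E'
from h import *
a,_=load('scene'); b,_=load('top')
A=cv2.resize(a[215:285,330:450],(792,462),interpolation=3); cv2.imwrite('pics/c1.png',A[...,::-1])
B=b[140:270,205:305]; C=b[140:270,365:505]
B=cv2.resize(np.hstack([B,C])[:,:],None,fx=3.3,fy=3.3,interpolation=3); cv2.imwrite('pics/c2.png',B[...,::-1])
for n in('top',):
    im,d=load(n)
    for l,u,v in [('stand',377,262),('k1',388,250),('k2',419,250),('k3',449,249),('lock',462,194),('head',249,160),('grip',260,215),('gripend',260,240),('trig',242,193),('tin',177,165),('table',330,220)]: print(l,w(n,u,v,d[v,u]).round(4))
E
```

```text
stand [0.4331 0.0586 0.0332]
k1 [0.4542 0.043  0.0719]
k2 [ 0.4551 -0.014   0.0722]
k3 [ 0.4578 -0.0694  0.0718]
lock [ 0.5702 -0.1106  0.0141]
head [0.6183 0.3027 0.067 ]
grip [0.5166 0.2807 0.0584]
gripend [0.4697 0.2793 0.0607]
trig [0.5579 0.3158 0.0559]
tin [0.6073 0.437  0.0632]
table [0.5159 0.1487 0.0008]
```

View pics/c1.png

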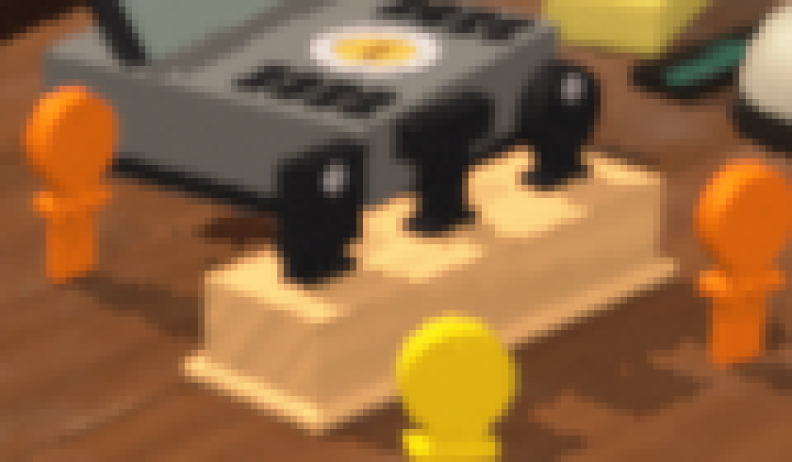

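View pics/c2.png

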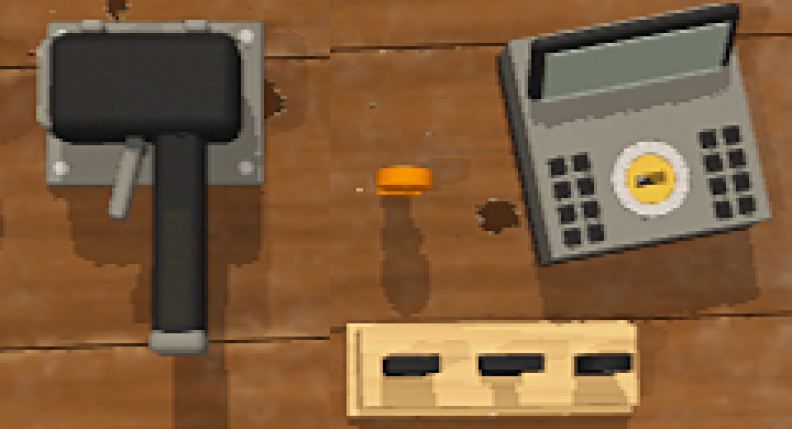

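The scene crop shows the nearest stand key as square, the middle one as tee and the far one (y≈-0.07, scene (414,234)) with a round bow, so that is the target. The top crop gives the lock at (462,194.5), and the grip axis and trigger clearly. Now precise poses.

```bash
python3 - <<'E'
from h import *
im,d=load('top'); P=cloud('top',d)
def rect(m,box,name):
    x0,x1,y0,y1=box; q=P[(P[...,0]>x0)&(P[...,0]<x1)&(P[...,1]>y0)&(P[...,1]<y1)&m]
    r=cv2.minAreaRect((q[:,:2]*1000).astype(np.float32)); print(name,len(q),np.round(r[0],1),np.round(r[1],1),round(r[2],1),'z',np.percentile(q[:,2],[5,50,95]).round(4)); return q
z=P[...,2]
rect((z>.025)&(z<.04),(.41,.5,-.11,.09),'stand')
for n,y in(('sq',.043),('tee',-.014),('round',-.069)): q=rect(z>.05,(.42,.49,y-.025,y+.025),n); rect(z>.069,(.42,.49,y-.025,y+.025),n+'top')
rect((z>.03)&(z<.048),(.48,.68,-.2,0),'console')
rect((z>.05)&(z<.09),(.585,.68,.2,.375),'head')
rect((z>.05)&(z<.075),(.45,.575,.2,.301),'grip')
rect((z>.045)&(z<.075),(.53,.579,.301,.35),'trig')
rect((z>.05)&(z<.075),(.5,.7,.39,.5),'tin')
# lock by ray to z=.041; brass & white ring centroids
hsv=cv2.cvtColor(im,cv2.COLOR_RGB2HSV)
def ray(u,v,h):
    a=w('top',u,v,.5);b=w('top',u,v,1.);t=(h-a[2])/(b[2]-a[2]);return a+t*(b-a)
s=np.zeros((480,640),bool);s[178:212,445:480]=1
br=s&(hsv[...,1]>110)&(hsv[...,0]>15)&(hsv[...,0]<35)&(hsv[...,2]>140)
wh=s&(hsv[...,1]<40)&(hsv[...,2]>195)
for m in(br,wh,br|wh):
    u,v=cv2.minEnclosingCircle(np.argwhere(m)[:,::-1].astype(np.float32))[0];print('lock',m.sum(),u,v,ray(u,v,.041).round(4))
print(z[188:201,455:470].round(3)[::3])
# press-key banks rows: dark
E
```

```text
stand 1641 [456.2 -15.1] [ 44.6 160.4] 1.0 z [0.0302 0.0331 0.036 ]
sq 103 [455.1  40.9] [10.  29.1] 2.6 z [0.0651 0.0726 0.0753]
sqtop 94 [455.2  40.4] [ 9.6 28. ] 1.0 z [0.0699 0.0729 0.0754]
tee 124 [456.  -14.7] [ 9.4 36.2] 0.6 z [0.0697 0.0728 0.0754]
teetop 118 [456. -15.] [ 9.4 35.5] 0.6 z [0.0706 0.0729 0.0754]
round 106 [457.3 -70. ] [31.8  9.9] 89.9 z [0.0578 0.0686 0.0735]
roundtop 50 [457.  -68.7] [ 9.2 20.3] 2.8 z [0.0698 0.0717 0.0741]
console 3564 [595.6 -96. ] [130.5 132.1] 11.5 z [0.0361 0.0395 0.0438]
head 1792 [616.4 309.1] [ 63.8 114.7] 1.0 z [0.0578 0.0654 0.0685]
grip 997 [516.8 283.8] [116.7  30.1] 0.5 z [0.0542 0.0587 0.0617]
trig 137 [556.5 316.4] [10.2 45.3] 76.9 z [0.0478 0.0527 0.0559]
tin 942 [601.6 438.3] [62.  62.8] 0.4 z [0.0581 0.0621 0.0647]
lock 153 461.6052551269531 193.92105102539062 [ 0.5658 -0.1022  0.041 ]
lock 200 461.67926025390625 193.8018798828125 [ 0.566  -0.1023  0.041 ]
lock 353 461.67926025390625 193.8018798828125 [ 0.566  -0.1023  0.041 ]
[[0.04  0.04  0.044 0.038 0.04  0.035 0.04  0.039 0.04  0.039 0.039 0.038
  0.042 0.041 0.037]
 [0.037 0.041 0.04  0.041 0.041 0.044 0.04  0.04  0.042 0.042 0.039 0.042
  0.039 0.038 0.041]
 [0.991 0.038 0.016 0.033 0.034 0.013 0.012 0.014 0.022 0.024 0.037 0.041
  0.039 0.038 0.038]
 [0.045 0.041 0.039 0.036 0.042 0.045 0.04  0.041 0.041 0.043 0.04  0.042
  0.041 0.041 0.044]
 [0.04  0.043 0.042 0.039 0.04  0.043 0.04  0.041 0.04  0.038 0.037 0.039
  0.042 0.042 0.041]]
```

Round key is at (0.457,-0.070). Lock is at (0.566,-0.102), yaw 11.5°. Squeeze point is about (0.552,0.292), yaw about 0.7°. Moving above the scanner.

```bash

python3 -m crank '.022 .068 0 -.011; .022 .068 0 -.011; .022 .068 0 -.011; .022 .068 0 -.011; .022 .068 0 -.011' 100 30 >/dev/null
python3 -m crank '.022 .068 0 -.011; .022 .068 0 -.011; .022 .068 0 -.011; .022 .068 0 -.011; .022 .068 0 -.011' >/dev/null
python3 -m crank '.022 .068 0 -.011; .022 .068 0 -.011; .022 .068 0 -.011; .022 .068 0 -.011; .022 .068 0 -.011' >/dev/null
python3 -m crank '.022 .068 0 -.011; .022 .068 0 -.011; .022 .068 0 -.011; .022 .068 0 -.011; .022 .068 0 -.011' >/dev/null
python3 -m crank '.022 .068 0 -.011; .022 .068 0 -.011; .022 .068 0 -.011; 0 0 0 0; 0 0 0 0'
cat >> h.py <<'E'
def to(x,y,z,yaw):
    o=ctrl.get_obs(); from scipy.spatial.transform import Rotation as R
    Y=R.from_rotvec(o['tool_rot']).as_matrix()[:,1]; a=np.arctan2(Y[1],Y[0])
    print('t',round(o['t'],2),'pos',o['tool_pos'].round(4),'yaw',round(np.degrees(a),2),'F',o['contact_force'].round(1),'T',o['wrist_torque'].round(2),'op',round(o['opening'],4),'grip',round(o['grip_force'],1))
    print('units to go',((np.array([x,y,z])-o['tool_pos'])/.5).round(4),((yaw-np.degrees(a)+180)%360-180)/90)
E
python3 -c "from h import *;to(.552,.292,.022,-89.3)"
```

```text
t: 2.18
tool_pos: [0.5272, 0.2219, 0.2303]
tool_rot: [3.139, 0.095, -0.003]
contact_force: [0.5, -0.9, -1.0]
opening: 0.0854
grip_force: 0.0
t 2.18 pos [0.5272 0.2219 0.2303] yaw -86.54 F [ 0.5 -0.9 -1. ] T [0.01 0.03 0.  ] op 0.0854 grip 0.0
units to go [ 0.0496  0.1402 -0.4166] -0.0306531178096634
```

```bash

python3 -m crank '.025 .07 0 -.015; .025 .07 0 -.015; 0 0 -.08 0; 0 0 -.08 0; 0 0 0 0'
python3 - <<'E'
from h import *
to(.552,.292,.022,-89.3)
im,d=grab('scene'); cv2.imwrite('pics/s2.png',cv2.resize(im[150:330,160:400],(800,600),interpolation=3)[...,::-1])
E
```

```text
t: 2.6
tool_pos: [0.5471, 0.2876, 0.1415]
tool_rot: [3.135, 0.015, -0.024]
contact_force: [-1.6, -0.2, -3.4]
opening: 0.0856
grip_force: 0.0
t 2.6 pos [0.5471 0.2876 0.1415] yaw -89.44 F [-1.6 -0.2 -3.4] T [0.02 0.1  0.01] op 0.0856 grip 0.0
units to go [ 0.0098  0.0087 -0.2391] 0.001527724482528154
```

View pics/s2.png

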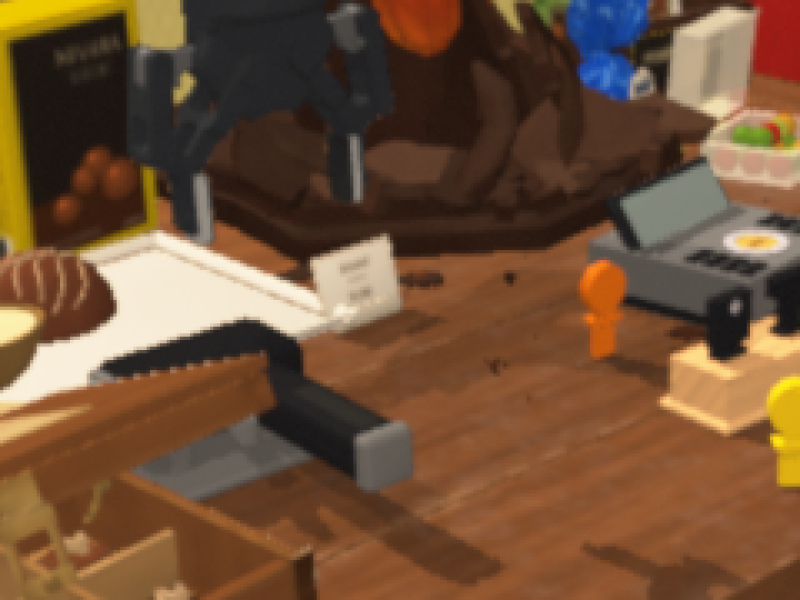

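The fingers (crop (200,220) and (348,180)) hang open above the grip, and nothing is in the way. Descending; the last few mm come after a check.

```bash

python3 -m crank '0 0 0 0; .004 .004 -.03 0; 0 0 -.04 0; 0 0 -.04 0; 0 0 0 0' >/dev/null
python3 -m crank '0 0 0 0; 0 0 0 0; 0 0 0 0; 0 0 0 0; 0 0 0 0'
python3 - <<'E'
from h import *
to(.552,.292,.022,-89.3)
E
```

```text
t: 3.48
tool_pos: [0.5553, 0.2929, 0.0978]
tool_rot: [-3.141, -0.016, -0.003]
contact_force: [-0.4, -0.7, -0.1]
opening: 0.0855
grip_force: 0.0
t 3.48 pos [0.5553 0.2929 0.0978] yaw -89.41 F [-0.4 -0.7 -0.1] T [ 0.   -0.04 -0.02] op 0.0855 grip 0.0
units to go [-0.0067 -0.0017 -0.1516] 0.0012366709211316144
```

```bash

python3 -m crank '-.006 0 -.03 0; 0 0 -.04 0; 0 0 -.04 0; 0 0 -.03 0; 0 -.001 -.008 0' >/dev/null
python3 -m crank '0 0 0 0; 0 0 0 0; 0 0 0 0; 0 0 0 0; 0 0 0 0'
python3 - <<'E'
from h import *
to(.552,.292,.022,-89.3)
E
```

```text
t: 4.32
tool_pos: [0.5524, 0.2924, 0.0236]
tool_rot: [-3.141, -0.016, -0.003]
contact_force: [0.4, 0.3, -0.9]
opening: 0.0853
grip_force: 0.0
t 4.32 pos [0.5524 0.2924 0.0236] yaw -89.41 F [ 0.4  0.3 -0.9] T [-0.03  0.   -0.03] op 0.0853 grip 0.0
units to go [-0.0008 -0.0008 -0.0033] 0.0012382993497141114
```

Squeeze.

```bash

python3 -m crank '0 0 0 0; 0 0 0 0; 0 0 0 0; 0 0 0 0; 0 0 0 0' 40 30
python3 -m crank '0 0 0 0; 0 0 0 0; 0 0 0 0; 0 0 0 0; 0 0 0 0'
python3 -m crank '0 0 0 0; 0 0 0 0; 0 0 0 0; 0 0 0 0; 0 0 0 0'
```

```text
t: 4.73
tool_pos: [0.5516, 0.2914, 0.0231]
tool_rot: [3.139, 0.019, -0.001]
contact_force: [-2.9, -3.7, 4.7]
opening: 0.0438
grip_force: 33.5
t: 5.15
tool_pos: [0.5516, 0.2914, 0.0231]
tool_rot: [3.14, 0.019, -0.0]
contact_force: [-3.2, -2.9, 4.6]
opening: 0.0441
grip_force: 33.5
t: 5.57
tool_pos: [0.5516, 0.2914, 0.0231]
tool_rot: [3.14, 0.019, -0.0]
contact_force: [-2.8, -3.2, 5.8]
opening: 0.0441
grip_force: 33.5
```

Opening of 44 mm at 33 N means it is fully squeezed. Release, rise, and travel to above the key.

```bash

python3 -m crank '0 0 0 0; 0 0 0 0; 0 0 0 0; 0 0 0 0; 0 0 0 0' 100 >/dev/null
python3 -m crank '0 0 0 0; 0 0 .03 0; 0 0 .06 0; 0 0 .07 0; 0 0 .07 0' 
python3 -m crank '0 0 .07 0; 0 0 .04 0; -.012 -.05 0 .066; -.012 -.05 0 .066; -.012 -.05 0 .066' >/dev/null
python3 -m crank '-.013 -.05 0 .067; -.013 -.05 0 .067; -.013 -.05 0 .067; -.013 -.05 0 .067; -.013 -.05 0 .067' 50 >/dev/null
python3 -m crank '-.013 -.05 0 .067; -.013 -.05 0 .067; -.013 -.05 0 .067; -.013 -.05 0 .067; -.013 -.05 0 .067' >/dev/null
python3 -m crank '-.013 -.05 0 .067; -.013 -.024 0 .067; 0 0 0 0; 0 0 0 0; 0 0 0 0'
python3 - <<'E'
from h import *
to(.457,-.07,.041,.7)
im,d=grab('top'); A=im[140:270,205:305]
im,d=grab('scene'); B=im[200:290,320:450]
A=cv2.resize(A,(400,520),interpolation=3);B=cv2.resize(B,(400,277),interpolation=3)
B=np.vstack([B,np.zeros((243,400,3),np.uint8)])
cv2.imwrite('pics/s3.png',np.hstack([A,B])[...,::-1])
E
```

```text
t: 6.4
tool_pos: [0.551, 0.2918, 0.1389]
tool_rot: [3.141, 0.016, -0.002]
contact_force: [0.1, 0.3, -0.7]
opening: 0.0858
grip_force: 0.0
t: 8.07
tool_pos: [0.4558, -0.0695, 0.193]
tool_rot: [2.208, 2.234, 0.001]
contact_force: [-0.4, -0.1, 0.7]
opening: 0.0429
grip_force: 0.0
t 8.07 pos [ 0.4558 -0.0695  0.193 ] yaw 0.67 F [-0.4 -0.1  0.7] T [ 0.01  0.01 -0.02] op 0.0429 grip 0.0
units to go [ 0.0024 -0.001  -0.304 ] 0.00033174493553171186
```

View pics/s3.png

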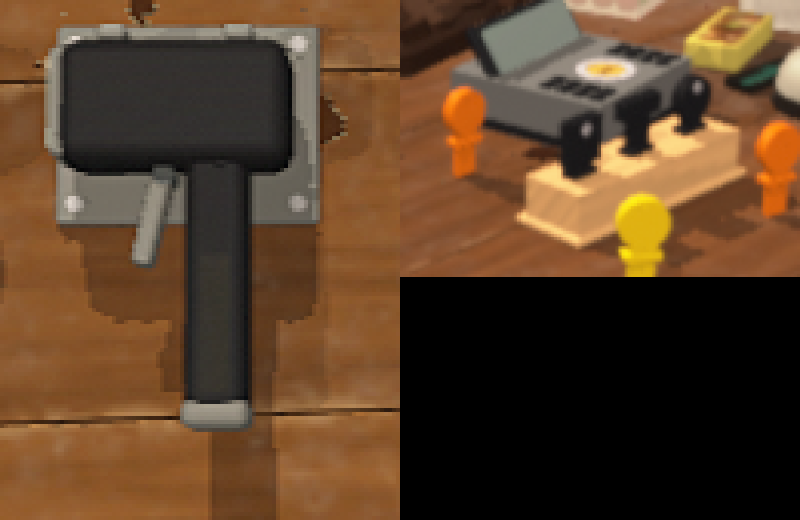

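Trigger is back at rest (crop (150,215)) and all three keys stand. The orange decoy at (778,160) is clear of the fingers. Descending over the round key.

```bash

python3 -m crank '.002 -.001 -.04 0; 0 0 -.05 0; 0 0 -.05 0; 0 0 -.05 0; 0 0 -.04 0' >/dev/null
python3 -m crank '0 0 -.03 0; 0 0 -.02 0; 0 0 -.02 0; 0 0 0 0; 0 0 0 0'
python3 -m crank '0 0 0 0; 0 0 0 0; 0 0 0 0; 0 0 0 0; 0 0 0 0'
python3 -c "
from h import *
to(.457,-.07,.042,.7)"
```

```text
t: 9.0
tool_pos: [0.4567, -0.0702, 0.0424]
tool_rot: [-2.206, -2.236, 0.0]
contact_force: [-0.1, 0.7, -0.2]
opening: 0.0426
grip_force: 0.0
t: 9.42
tool_pos: [0.4568, -0.0706, 0.0428]
tool_rot: [2.206, 2.236, 0.001]
contact_force: [-0.2, -0.5, 0.7]
opening: 0.0428
grip_force: 0.0
t 9.42 pos [ 0.4568 -0.0706  0.0428] yaw 0.76 F [-0.2 -0.5  0.7] T [-0.04 -0.03  0.02] op 0.0428 grip 0.0
units to go [ 0.0003  0.0012 -0.0016] -0.0006752747688172652
```

```bash

python3 -m crank '0 0 0 0; 0 0 0 0; 0 0 0 0; 0 0 0 0; 0 0 0 0' 0 40
python3 -m crank '0 0 0 0; 0 0 0 0; 0 0 0 0; 0 0 0 0; 0 0 0 0' 0 90
python3 -m crank '0 0 .01 0; 0 0 .02 0; 0 0 .03 0; 0 0 .04 0; 0 0 .04 0'
python3 -m crank '0 0 .02 0; 0 0 0 0; 0 0 0 0; 0 0 0 0; 0 0 0 0'
python3 - <<'E'
from h import *
to(.566,-.1022,.11,11.5)
im,d=grab('scene'); cv2.imwrite('pics/s4.png',cv2.resize(im[180:290,320:460],(764,600),interpolation=3)[...,::-1])
E
```

```text
t: 9.83
tool_pos: [0.4566, -0.0705, 0.0424]
tool_rot: [2.206, 2.236, 0.0]
contact_force: [-0.1, 0.2, 1.2]
opening: 0.0094
grip_force: 40.7
t: 10.25
tool_pos: [0.4568, -0.0705, 0.0425]
tool_rot: [2.206, 2.236, 0.0]
contact_force: [1.0, 0.6, 2.9]
opening: 0.0088
grip_force: 87.9
t: 10.67
tool_pos: [0.4556, -0.0702, 0.113]
tool_rot: [-2.205, -2.235, 0.002]
contact_force: [-0.2, -0.2, -0.3]
opening: 0.0086
grip_force: 88.5
t: 11.08
tool_pos: [0.4554, -0.0701, 0.1207]
tool_rot: [-2.205, -2.234, 0.002]
contact_force: [0.8, -0.7, -1.0]
opening: 0.0083
grip_force: 88.5
t 11.08 pos [ 0.4554 -0.0701  0.1207] yaw 0.77 F [ 0.8 -0.7 -1. ] T [ 0.04 -0.02 -0.01] op 0.0083 grip 88.5
units to go [ 0.2211 -0.0642 -0.0213] 0.11926510908541306
```

View pics/s4.png

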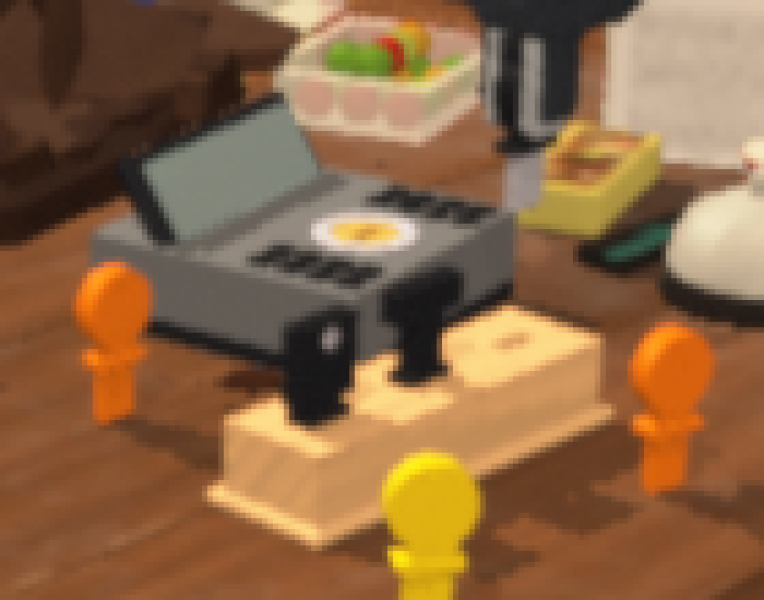

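The key is in the fingers with its blade down (crop (523,180)), and the other two are untouched. Moving over the lock and refining the lock position from the scene view.

```bash

python3 -m crank '.037 -.011 0 .02; .037 -.011 0 .02; .037 -.011 0 .02; .037 -.011 0 .02; .037 -.01 0 .02' >/dev/null
python3 -m crank '.036 -.01 0 .019; 0 0 0 0; 0 0 -.03 0; 0 0 -.03 0; 0 0 0 0' >/dev/null
python3 -m crank '0 0 0 0; 0 0 0 0; 0 0 0 0; 0 0 0 0; 0 0 0 0'
python3 - <<'E'
from h import *
to(.566,-.1022,.075,11.5)
im,_=load('scene')   # saved frame with the lock clear
hsv=cv2.cvtColor(im,cv2.COLOR_RGB2HSV); s=np.zeros((480,640),bool); s[214:230,372:400]=1
def ray(n,u,v,h):
    a=w(n,u,v,.5);b=w(n,u,v,1.);t=(h-a[2])/(b[2]-a[2]);return a+t*(b-a)
m=s&(((hsv[...,1]<40)&(hsv[...,2]>190))|((hsv[...,1]>90)&(hsv[...,0]>12)&(hsv[...,0]<35)&(hsv[...,2]>140)))
r=cv2.fitEllipse(cv2.convexHull(np.argwhere(m)[:,::-1].astype(np.float32))); print(m.sum(),r,ray('scene',*r[0],.041))
im,d=grab('scene'); cv2.imwrite('pics/s5.png',cv2.resize(im[165:255,340:460],(800,600),interpolation=3)[...,::-1])
E
```

```text
t: 12.38
tool_pos: [0.5675, -0.1026, 0.0933]
tool_rot: [1.987, 2.431, 0.001]
contact_force: [0.2, 0.5, -1.0]
opening: 0.0087
grip_force: 88.6
t 12.38 pos [ 0.5675 -0.1026  0.0933] yaw 11.47 F [ 0.2  0.5 -1. ] T [-0.02  0.01 -0.02] op 0.0087 grip 88.6
units to go [-0.003   0.0008 -0.0366] 0.00027842994660337204
82 ((386.2723083496094, 222.22398376464844), (7.361927509307861, 19.53715705871582), 91.27014923095703) [ 0.55997541 -0.10036028  0.041     ]
```

View pics/s5.png

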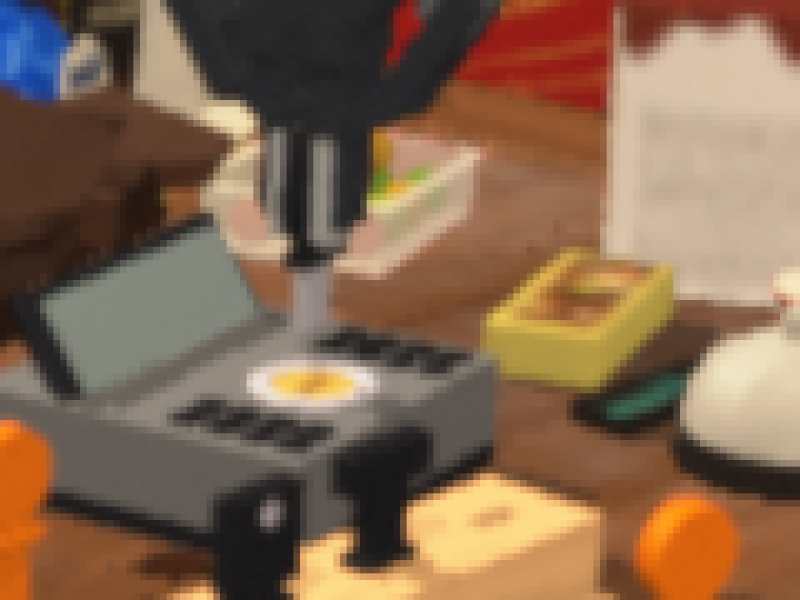

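The blade tip is at crop (308,333), i.e. scene pixel (386.2,215), above the lock centre at (386.3,222.2). Checking against the projection.

```bash
python3 - <<'E'
from h import *
c=ctrl.get_calibration('scene')
def pj(p):
    q=c['extrinsics']@np.r_[p,1]; return np.array([c['fx']*q[0]/q[2]+c['cx'],c['fy']*q[1]/q[2]+c['cy']]).round(2)
a=np.array([.5675,-.1026,.0608]); 
print('tip pred',pj(a),'lock pred',pj([.566,-.1022,.041]),'per mm x,y,z',[(pj(a+np.eye(3)[i]*.01)-pj(a))/10 for i in range(3)])
# old scene frame: key bow/stand check
im,d=load('scene')
g=cv2.resize(im[205:219,378:395],None,fx=1,fy=1)
print(cv2.cvtColor(g,cv2.COLOR_RGB2GRAY))
E
```

```text
tip pred [384.8  212.93] lock pred [384.9  221.36] per mm x,y,z [array([-0.321, -0.105]), array([-0.309,  0.1  ]), array([ 0.013, -0.419])]
[[113 114 115 117  98  89  93  85  92 107 124 128 152 162 166 176 180]
 [107 109 108 108 109 115 131 127 130 135 134 128 118 109 111 126 135]
 [103 106 106 106 107 116 141 143 139 137 135 125 109 100 100 101 101]
 [100 105 106 105 106 117 142 149 142 137 135 123 106 100 100  99  98]
 [101 102 105 105 107 118 142 149 143 138 134 112  99  97  95  97  97]
 [102 105 110 109 110 119 142 149 143 138 133 109  97  95  94  95  95]
 [109 103 105 104 111 123 143 147 143 138 135 121 110 102  96  94  94]
 [108  97  88  89 102 121 143 147 143 139 136 125 115 108 101  95  92]
 [101  98  93  92  97 123 144 147 142 133 129 123 117 103  93  90  90]
 [100 100 102 113 121 135 143 141 134 124 119 114 100  77  61  68  75]
 [103 114 121 133 138 140 137 129 122 109  97  84  59  42  42  45  46]
 [121 133 138 140 140 140 135 126 110  83  58  46  37  42  53  48  37]
 [138 141 140 141 142 142 137 129 111  94  80  74  64  70  66  49  35]
 [141 142 145 146 153 156 161 158 143 133 126 124 113 111  95  79  60]]
```

Relative offset agrees to about 0.1 px, so I'll align and lower slowly.

```bash

python3 -m crank '-.003 .001 -.01 0; 0 0 -.01 0; 0 0 -.01 0; 0 0 -.007 0; 0 0 0 0' 0 110
python3 -m crank '0 0 -.004 0; 0 0 -.004 0; 0 0 0 0; 0 0 0 0; 0 0 0 0'
python3 -c "
from h import *
to(.566,-.1022,.0495,11.5)"
```

```text
t: 12.85
tool_pos: [0.5645, -0.1017, 0.0722]
tool_rot: [-1.987, -2.431, 0.002]
contact_force: [-0.2, 0.4, -1.3]
opening: 0.0083
grip_force: 109.7
t: 13.27
tool_pos: [0.5657, -0.102, 0.07]
tool_rot: [1.988, 2.432, 0.0]
contact_force: [-0.3, -0.2, 0.0]
opening: 0.0084
grip_force: 109.7
t 13.27 pos [ 0.5657 -0.102   0.07  ] yaw 11.48 F [-0.3 -0.2  0. ] T [-0.04 -0.04 -0.02] op 0.0084 grip 109.7
units to go [ 0.0006 -0.0004 -0.041 ] 0.0002630908851762746
```

The tip is 3.5 mm inside with no force, so it found the slot. On to the first pin with wiggling.

```bash

python3 -m crank '0 0 -.004 0; 0 0 -.004 0; 0 0 -.002 .03; 0 0 -.002 -.03; 0 0 -.002 -.03'
python3 -m crank '0 0 -.002 .03; 0 0 -.002 .03; 0 0 -.002 -.03; 0 0 0 -.03; 0 0 0 .03'
python3 -c "
from h import *
to(.566,-.1022,.0495,11.5)"
```

```text
t: 13.68
tool_pos: [0.5657, -0.1022, 0.0642]
tool_rot: [-2.047, -2.383, 0.001]
contact_force: [-2.9, -0.5, 4.9]
opening: 0.0084
grip_force: 110.9
t: 14.1
tool_pos: [0.5648, -0.1021, 0.0593]
tool_rot: [-1.988, -2.431, 0.002]
contact_force: [-1.5, -1.5, -0.5]
opening: 0.0081
grip_force: 110.2
t 14.1 pos [ 0.5648 -0.1021  0.0593] yaw 11.44 F [-1.5 -1.5 -0.5] T [-0.22  0.31 -0.04] op 0.0081 grip 110.2
units to go [ 0.0024 -0.0002 -0.0196] 0.0006331896415083015
```

```bash

python3 -m crank '.001 0 -.003 .03; 0 0 -.003 -.03; 0 0 -.003 -.03; 0 0 -.002 .03; 0 0 -.002 .03'
python3 -m crank '0 0 -.002 -.03; 0 0 -.002 -.03; 0 0 -.002 .03; 0 0 0 0; 0 0 0 0'
python3 -c "
from h import *
to(.566,-.1022,.0495,11.5)"
```

```text
t: 14.52
tool_pos: [0.5663, -0.1023, 0.0542]
tool_rot: [1.927, 2.48, -0.001]
contact_force: [-2.7, -0.0, 5.1]
opening: 0.0081
grip_force: 110.9
t: 14.93
tool_pos: [0.5663, -0.1022, 0.0504]
tool_rot: [1.989, 2.431, 0.0]
contact_force: [1.0, -0.9, -0.3]
opening: 0.0082
grip_force: 110.2
t 14.93 pos [ 0.5663 -0.1022  0.0504] yaw 11.43 F [ 1.  -0.9 -0.3] T [-0.17 -0.04  0.01] op 0.0082 grip 110.2
units to go [-0.0006 -0.0001 -0.0018] 0.00077843757606249
```

```bash

python3 -m crank '0 0 -.001 .02; 0 0 -.001 -.02; 0 0 -.001 -.02; 0 0 -.001 .02; 0 0 0 0'
python3 -m crank '0 0 0 0; 0 0 0 0; 0 0 0 0; 0 0 0 0; 0 0 0 0'
python3 -c "
from h import *
to(.566,-.1022,.0495,11.5)"
```

```text
t: 15.35
tool_pos: [0.5664, -0.1021, 0.0495]
tool_rot: [1.988, 2.432, -0.0]
contact_force: [-2.0, 0.1, 7.1]
opening: 0.008
grip_force: 111.4
t: 15.77
tool_pos: [0.5664, -0.1021, 0.0495]
tool_rot: [1.989, 2.431, -0.0]
contact_force: [-2.9, 0.1, 6.4]
opening: 0.0082
grip_force: 111.3
t 15.77 pos [ 0.5664 -0.1021  0.0495] yaw 11.43 F [-2.9  0.1  6.4] T [ 0.05  0.43 -0.  ] op 0.0082 grip 111.3
units to go [-0.0008 -0.0002 -0.0001] 0.0007243140983872662
```

Home: it seats at the expected height with 6 N. Turning clockwise.

```bash

python3 -m crank '0 0 0 -.07; 0 0 0 -.07; 0 0 0 -.07; 0 0 0 -.07; 0 0 0 -.07'
python3 -m crank '0 0 0 -.07; 0 0 0 -.07; 0 0 0 -.07; 0 0 0 -.07; 0 0 0 -.07'
python3 -m crank '0 0 0 -.07; 0 0 0 -.06; 0 0 0 -.06; 0 0 0 -.05; 0 0 0 -.05'
python3 -c "
from h import *
to(.566,-.1022,.0495,-82)"
```

```text
t: 16.18
tool_pos: [0.5668, -0.1025, 0.0496]
tool_rot: [2.578, 1.793, 0.001]
contact_force: [-0.9, -1.0, 4.8]
opening: 0.0085
grip_force: 111.1
t: 16.6
tool_pos: [0.5669, -0.1026, 0.0496]
tool_rot: [2.967, 1.026, 0.002]
contact_force: [-0.8, -1.9, 4.1]
opening: 0.0085
grip_force: 110.9
t: 17.02
tool_pos: [0.5671, -0.1028, 0.0496]
tool_rot: [3.122, 0.332, 0.003]
contact_force: [-0.3, -1.6, 3.7]
opening: 0.0082
grip_force: 110.8
t 17.02 pos [ 0.5671 -0.1028  0.0496] yaw -77.87 F [-0.3 -1.6  3.7] T [-0.39  0.06  0.11] op 0.0082 grip 110.8
units to go [-0.0021  0.0011 -0.0002] -0.04585904828001933
```

```bash

python3 -m crank '0 0 0 -.01; 0 0 0 -.01; 0 0 0 -.01; 0 0 0 0; 0 0 0 0' >/dev/null
python3 -c "
from h import *
to(.566,-.1022,.0495,-82)"
python3 -m crank '0 0 0 -.01; 0 0 0 -.01; 0 0 0 -.01; 0 0 0 0; 0 0 0 0' >/dev/null
python3 -c "
from h import *
to(.566,-.1022,.0495,-82)"
```

```text
t 17.43 pos [ 0.5671 -0.1028  0.0496] yaw -80.27 F [ 0.4 -3.2  5.1] T [-0.47  0.05  0.04] op 0.0083 grip 111.1
units to go [-0.0022  0.0013 -0.0002] -0.01925037144984161
t 17.85 pos [ 0.5671 -0.1029  0.0495] yaw -82.97 F [ 0.1 -3.   6. ] T [-0.56  0.01  0.06] op 0.008 grip 111.1
units to go [-0.0021  0.0014 -0.0001] 0.010734753908772631
```

```bash

python3 -m crank '0 0 0 -.01; 0 0 0 -.01; 0 0 0 0; 0 0 0 0; 0 0 0 0' >/dev/null
python3 -c "
from h import *
to(.566,-.1022,.0495,-82)"
python3 -m crank '0 0 0 -.01; 0 0 0 -.01; 0 0 0 0; 0 0 0 0; 0 0 0 0' >/dev/null
python3 -c "
from h import *
to(.566,-.1022,.0495,-82)"
python3 -m crank '0 0 0 0; 0 0 0 0; 0 0 0 0; 0 0 0 0; 0 0 0 0' >/dev/null
python3 - <<'E'
from h import *
to(.566,-.1022,.0495,-82)
im,d=grab('scene'); cv2.imwrite('pics/s6.png',cv2.resize(im[165:255,340:460],(800,600),interpolation=3)[...,::-1])
E
```

```text
t 18.27 pos [ 0.567  -0.1029  0.0496] yaw -84.74 F [-0.5 -2.6  4.9] T [-0.6   0.06  0.18] op 0.0083 grip 111.1
units to go [-0.0021  0.0013 -0.0001] 0.030478191240093287
t 18.68 pos [ 0.5671 -0.1029  0.0496] yaw -86.52 F [-0.7 -3.2  5.2] T [-0.53 -0.    0.3 ] op 0.0082 grip 111.1
units to go [-0.0022  0.0013 -0.0001] 0.0502087809707872
t 19.1 pos [ 0.5671 -0.1029  0.0496] yaw -86.52 F [-0.2 -2.8  5.3] T [-0.53  0.01  0.32] op 0.0082 grip 111.1
units to go [-0.0021  0.0013 -0.0001] 0.05019307767864708
```

View pics/s6.png

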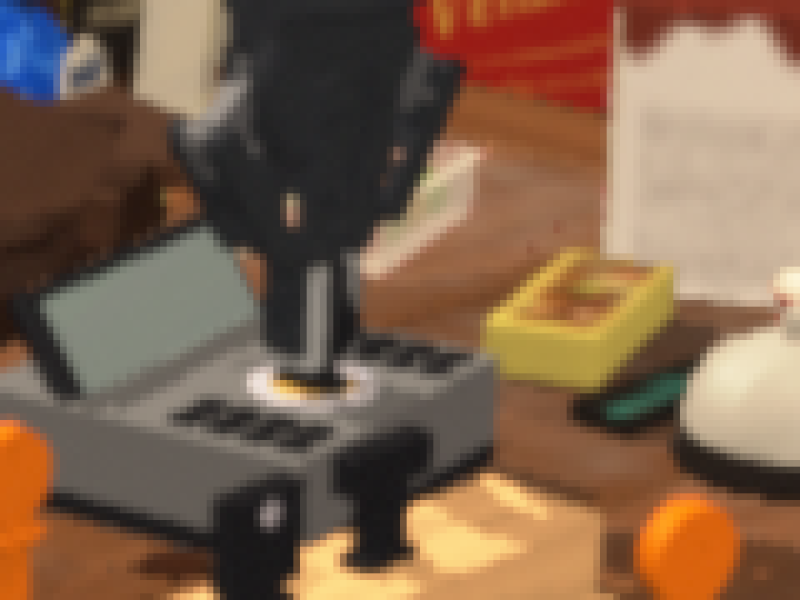

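The key is seated in the lock (crop (318,375)). Torque rose steeply from 0.06 to 0.32 N·m, so the lock is at its stop and the key is firmly gripped. Handing in.

```bash
python3 -c "
from station import ctrl
print(ctrl.finish_job())"
```

```text
the job is handed in; nothing more can be done
None
```

The job is handed in, but the hand-in gave no verdict; by my readings the trigger was squeezed and sprang back, the round key is fully home and held against the clockwise stop (about 98° of tool turn, 0.32 N·m), and neither the other two keys nor the tin were touched.

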